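Feel for the flush release in a caddy lid and open its filter hatch

TASK

The charcoal filter in the lid of the food-waste caddy is due for a change, but the lid sits turned on the bucket by some unknown amount. Feel lightly across the flat lid with the fingertips for the flush release pad, press the pad in so that the filter hatch springs ajar, then push the hatch up and right back with the fingers until it stands open past upright. Lift and carry nothing: the caddy stays standing where it is, and the other things stay where they are.

Things in the scene. Friction and masses are not known exactly. Their poses are not given: they have to be found in the camera images.
- caddy: round food-waste caddy, loose, 2.5 kg: upright steel bucket 200 mm across under a flat grey plastic lid 214 mm across, whose top is 190 mm up. Origin at the centre of its underside, z up; its thin bail handle is folded down over its -x side, the pivots stand out to y = +-112 mm
- lid_top (a point): centre of the lid's flat top, axes as the caddy's. The lid sits turned about z by up to 0.8 rad either way from these axes; how far is not told: feel or see it (turning it takes 1.5 N m). Lid axes below: these axes after that turn, z = 0 at the lid's top. Lid and shut hatch are level and hard (on a rubber seal: under 2 mm give at 20 N); only the pad yields lightly and deeply
- caddy_release (a joint): travel of the release pad, m: 0 out, 0.004 fully in; springs back. Draws the bolt off the hatch a little past half way. Pad: grey as the lid, 40 mm (lid x) by 50 (lid y), centre at lid x -68.5, y 0, in a 41 x 52 mm opening, face 2 mm below the lid's top. It sinks straight down (1.5 N at first, 3.5 N at the bottom): the tip pressing it ends 6 mm below the lid's top
- caddy_hatch (a joint): opening of the slotted filter hatch, rad: 0 shut, flush; springs ajar to 0.3-0.6 once unbolted; 1.57 upright; 1.9 stop. 92 mm wide in lid y, 4 mm thick, from its free edge at lid x -41 mm (next to the pad) to its hinge axis along lid y at lid x +48, z 0. The free edge, 88 mm from the axis, swings up and towards +x. Stiff hinge: stays where left, 2 N at the edge moves it
- mug: white mug with a handle, 92 mm across, 95 mm high, beside the caddy; origin at the middle of its underside; leave it alone
- lemon: lemon, 75 mm long, behind the caddy on its left; leave it alone
- spice_jar: glass spice jar with a cork-coloured lid, 48 mm across, 96 mm high, in front of the caddy on its left; origin under its centre; leave it alone
- tumbler: clear glass tumbler, 81 mm across, 91 mm high, behind the caddy; origin under its centre; leave it alone

How it is judged:
On the way:
1. the release pad is pressed in (value of joint caddy_release above 0.002 m), for 0.05 s.
At the end, for the whole second after the job is handed in: the filter hatch stands open at rest at 1.5 rad or more, the release pad has sprung back out (less than 1 mm in), and the caddy stands upright (within 0.05 rad) and still, within 30 mm of where it was (value of joint caddy_hatch above 1.5 rad and velocity of joint caddy_hatch between -0.1 and 0.1 rad/s and value of joint caddy_release below 0.001 m and distance of caddy from where it was at the start of the episode below 0.03 m and angle between caddy's own z axis and vertical below 0.05 rad and linear speed of caddy below 0.01 m/s); the robot touches nothing.
It fails at once if the caddy is lifted, or pushed more than 40 mm away (distance of caddy from where it was at the start of the episode above 0.04 m or height (world z) of caddy above 0.012 m).
It fails at once if the caddy is tipped (angle between caddy's own z axis and vertical above 0.15 rad).
It fails at once if the caddy is leaned on with more than 80 N (contact force between the fingers and caddy above 80 N).
It fails at once if another thing is disturbed (moved more than 25 mm) (distance of any of mug, lemon, spice_jar, tumbler from where it was at the start of the episode above 0.025 m).
It also fails if it takes over 61 s, if anything falls off the work surface, if the arm or the gripper's body presses on something with over 40 N, if the wrist force passes 120 N, or if a joint passes its speed limit or range.

ROBOT

A 6-joint arm with a two-finger parallel gripper is mounted at the origin on a cart in front of the work surface, level with it; the furniture and walls round the work are solid. World frame = base frame: x ahead of the robot, y to its left, z up, the work surface at z = 0. Lengths are in m, angles in rad, forces in N, time in s.
With the tool pointing down it reaches from about 0.3 to 0.875 m from the base axis. Payload 6.4 kg.
Tool frame: the origin (TCP) lies on the mounting face of the last link; the fingertips stand 173 mm ahead of it and the grasp point (between the pads) lies 155 mm ahead of it (ctrl.tip_reach is the distance from the TCP to the fingertips, in m); z points along the fingers, y is the line along which they close (so a half turn about z gives the same grasp; the last joint's range is limited). The gripper opens to 85 mm and grips with 20 to 120 N. Pads are 22 mm wide; open, the fingers measure 114 mm over their backs; the gripper's body (76 mm by 85 mm) begins 54 mm behind the grasp point. The pads swing forward as they close: fully open they stand 13 mm farther back than shut.
Start: joints at [1.06, 0.181, 1.607, -0, 1.354, -0.206], TCP at [0.173, 0.549, 0.405] pointing down, gripper open.
Joint ranges: [-2.99, 2.99], [-0.89, 2.07], [0.3, 2.58], [-1.14, 4.28], [0, 2.63], [-3.12, 3.12]. Speed limits (rad/s): [2.57, 2.57, 3.01, 3.14, 3.14, 3.14].

INTERFACE

Orientations are given as a unit quaternion [w, x, y, z].
In Python, from bench import ctrl gives the robot as it stands.
- The arm moves only by the shell command python3 -m pendant 'ROWS'. ROWS is JSON, a list that holds one entry, the list of rows, each a list of 7 numbers: the opening, from 0 (shut) to 1 (fully open), then the shift along the tool's x, y, z in mm, then the turn, a rotation vector about the tool's x, y, z in rad. A call has 1 to 5 rows; each row is the pose to reach, as a shift and turn from the pose commanded when the call began, along the tool's axes at that moment; what a row does not reach only later rows make up. A row lasts 1/12 s, in which the tool goes at most 41.7 mm and 7.16 degrees, less where a joint would pass 70% of its speed; a pose out of reach is approached as far as the arm can. A call with a gripper value outside its range is refused whole. The fingers move at their own pace and stop on an object; the grip force is fixed at half the most. Time passes only in rows, so rows that repeat a pose let the fingers close. It gives the time, the measured TCP pose, the force, the opening and the grip force at its end, in the units of the state.
- ctrl.get_obs(): the state, without advancing time (a new reading comes with each control period).
- ctrl.camera(name): name is "scene" or "side" or "wrist"; returns the picture (420x560x3 uint8, red, green, blue); there is no depth.
- ctrl.camera_params(name): a dict with "mtx" (3x3 intrinsics, pixels), "world_from_camera" (4x4, takes a point from camera to world coordinates); the wrist camera has in their place "tool_from_camera" (4x4, takes a point from camera to tool coordinates, whose origin is the TCP and whose axes are the flange's). Camera axes: x right, y down, z forward; pixel columns grow to the right and rows downward; lengths in m; the calibration is good to about 2 mm. A picture is of the moment at which its call begins: read the wrist's pose just before it. camera_params takes no time and is no camera call.
- ctrl.hand_in(): hands the job in; it is judged then, once.
Trained networks look in the newest picture that a camera, given by its name, has taken for a name from the list of things; names that differ only in an ending like _2 or _b are one class to them, and where a whole thing is asked for, a point or a joint stands for the part that bears it (a point fixed in the world has none). Each returns a list of dicts, best first, with "confidence" (0 to 1); they miss things now and then, are a little off and sometimes report something else, mostly with a low value. They report only what shows in the picture. A call takes as long as a camera call.
- ctrl.boxes_of(camera, name): "point" ([column, row] as shares, 0 to 1, of the picture: columns of its width, rows of its height, amid what is visible of it).
The state is a dict: "time_s": time; "q": joint angles; "dq": joint speeds; "joint_efforts": joint torques, N m; "eef_pos": TCP position; "eef_rot": TCP orientation; "wrist_force": force on the tool from outside, world axes, zero at the start; "torque": the same for the moment, N m; "opening": opening from 0.0 (shut) to 1.0 (fully open); "grasp_force": force on a finger pad.
Only numpy, scipy, OpenCV 4.12 (cv2) and the standard library are available. Lean on these libraries where they do the work, as an engineer would, in place of code of your own. Each camera call takes 0.05 s, during which the arm holds its last target. There are 200 camera calls.

## Working session

There is one attempt and no reset: what is moved stays moved. The work goes in short steps, Python scripts to look and compute and a shell command to move; the robot and the scene stay as the last step left them, time stands still between calls to the robot, and variables do not carry over. Pictures are saved under pics/ and viewed, at most 10 in all, crops included, and the job is handed in when it is done.

```bash
mkdir -p pics; ls; cat > h.py <<'E'
import numpy as np, cv2
from bench import ctrl
from scipy.spatial.transform import Rotation as R
def T_wrist():
    o=ctrl.get_obs(); q=o['eef_rot']; T=np.eye(4); T[:3,:3]=R.from_quat([q[1],q[2],q[3],q[0]]).as_matrix(); T[:3,3]=o['eef_pos']; return T
def cam(name):
    p=ctrl.camera_params(name); M=np.array(p['mtx'])
    W=np.array(p['world_from_camera']) if name!='wrist' else T_wrist()@np.array(p['tool_from_camera'])
    return M,W
def ray(name,u,v,z,MW=None):
    M,W=MW or cam(name); d=W[:3,:3]@np.linalg.solve(M,[u,v,1]); c=W[:3,3]; return c+d*(z-c[2])/d[2]
def proj(name,P,MW=None):
    M,W=MW or cam(name); p=np.linalg.inv(W)@np.r_[P,1]; p=M@p[:3]; return p[:2]/p[2]
E
python3 - <<'E'
from h import *
for n in ['scene','side','wrist']:
    im=ctrl.camera(n); cv2.imwrite(f'pics/{n}0.png',im[:,:,::-1])
    for t,z in [('caddy',.1),('lid_top',.19),('caddy_hatch',.19),('caddy_release',.19),('mug',.05),('lemon',.03),('spice_jar',.05),('tumbler',.045)]:
        for b in ctrl.boxes_of(n,t)[:1]:
            u,v=b['point'][0]*560,b['point'][1]*420
            print(n,t,round(b['confidence'],2),int(u),int(v),ray(n,u,v,z).round(3))
o=ctrl.get_obs(); print(o['time_s'],o['eef_rot'],o['wrist_force'])
print(T_wrist().round(3))
E
```

```text
pics
scene caddy 0.64 313 198 [0.546 0.247 0.1  ]
scene lid_top 0.6 314 198 [0.524 0.334 0.19 ]
scene caddy_hatch 0.81 316 174 [0.539 0.269 0.19 ]
scene caddy_release 0.69 343 167 [0.493 0.23  0.19 ]
scene mug 0.79 285 281 [0.542 0.437 0.05 ]
scene lemon 0.63 235 258 [0.664 0.405 0.03 ]
scene spice_jar 0.58 345 282 [0.431 0.398 0.05 ]
scene tumbler 0.7 239 199 [0.722 0.256 0.045]
side caddy 0.7 293 202 [0.546 0.239 0.1  ]
side lid_top 0.72 294 201 [0.55  0.356 0.19 ]
side caddy_hatch 0.81 293 177 [0.548 0.277 0.19 ]
side caddy_release 0.6 320 157 [0.488 0.203 0.19 ]
side mug 0.74 304 286 [0.531 0.44  0.05 ]
side lemon 0.91 233 278 [0.67  0.395 0.03 ]
side spice_jar 0.75 350 269 [0.44  0.394 0.05 ]
side tumbler 0.66 215 228 [0.717 0.256 0.045]
1.35 [-1.06983987e-05  1.51813596e-01  9.88409142e-01  2.58538361e-06] [-0.70654488 -0.50381953 -0.72636249]
[[-0.954  0.3   -0.     0.173]
 [ 0.3    0.954  0.     0.549]
 [ 0.     0.    -1.     0.405]
 [ 0.     0.     0.     1.   ]]
```

View pics/scene0.png

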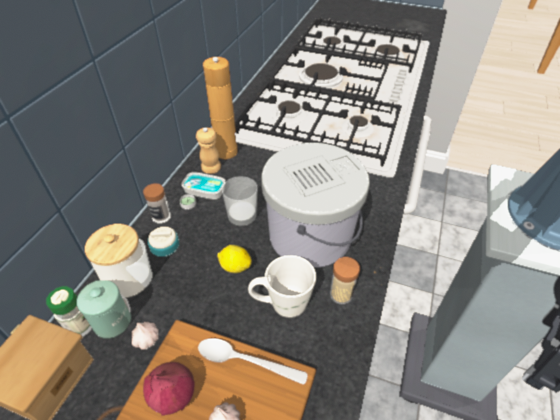

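View pics/side0.png

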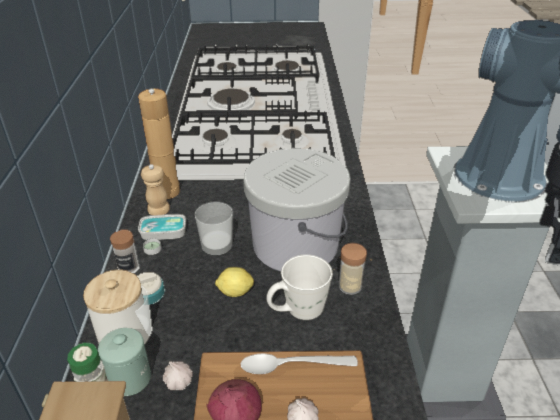

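The lid shows in both views. In the scene view the slotted hatch is near (314,177) and the pad outline near (347,165), so the pad is on the robot's side. Next I'll take a close look with the wrist camera.

```bash
python3 - <<'E'
from h import *
p=ctrl.camera_params('wrist'); print(np.array(p['tool_from_camera']).round(3), p['mtx'])
T=T_wrist()
# tool at height .47 with camera over lid: desired tcp
print('shift mm to tcp (.50,.23,.47):',(T[:3,:3].T@(np.array([.50,.23,.47])-T[:3,3])*1000).round())
S=[]
for n in ['scene','side']:
    im=cv2.imread(f'pics/{n}0.png'); x0,y0=(255,140) if n=='scene' else (237,140)
    S.append(cv2.resize(im[y0:y0+100,x0:x0+120],None,fx=3.3,fy=3.3,interpolation=cv2.INTER_CUBIC))
cv2.imwrite('pics/crop.png',np.hstack(S)); print(ctrl.tip_reach)
E
```

```text
[[ 0.001 -0.961 -0.278  0.072]
 [ 1.     0.001  0.001  0.001]
 [-0.    -0.278  0.961  0.031]
 [ 0.     0.     0.     1.   ]] [[291.55222265   0.         285.4430967 ]
 [  0.         291.55222265 209.17020997]
 [  0.           0.           1.        ]]
shift mm to tcp (.50,.23,.47): [-408. -206.  -65.]
0.1734
```

View pics/crop.png

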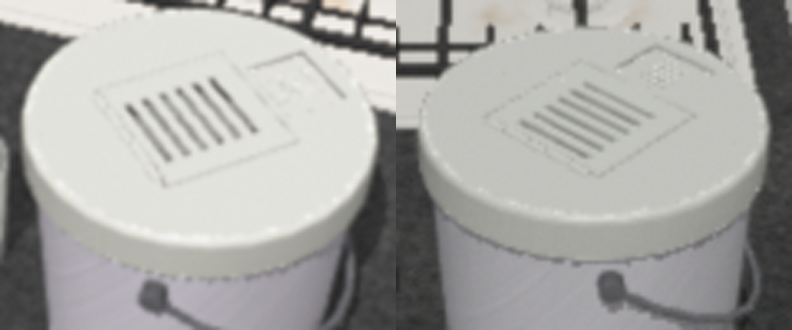

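The crops show the hatch outline clearly. Its corners are at about (94,92), (228,54), (298,138) and (164,187) on the left, and (484,120), (582,62), (696,116) and (598,177) on the right. The pad is beyond the upper right edge.

```bash
python3 - <<'E'
from h import *
for n,x0,y0,L in [('scene',255,140,[(94,92),(228,54),(298,138),(164,187)]),('side',237,140,[(88,120),(186,62),(300,116),(202,177)])]:
    P=np.array([ray(n,x0+u/3.3,y0+v/3.3,.19)[:2] for u,v in L]); print(n,P.round(3).tolist(),P.mean(0).round(3))
    for i in range(4):
        d=P[(i+1)%4]-P[i]; print(np.linalg.norm(d).round(3),np.arctan2(d[1],d[0]).round(2))
E
python3 -m pendant '[[[0,-40,-20,-65,0,0,0],[0,-80,-40,-65,0,0,0],[0,-120,-60,-65,0,0,0],[0,-160,-80,-65,0,0,0],[0,-200,-100,-65,0,0,0]]]'
python3 -m pendant '[[[0,-40,-20,0,0,0,0],[0,-80,-40,0,0,0,-0.1],[0,-120,-60,0,0,0,-0.2],[0,-160,-80,0,0,0,-0.3],[0,-180,-100,0,0,0,-0.4]]]'
```

```text
scene [[0.607, 0.272], [0.54, 0.209], [0.48, 0.27], [0.542, 0.336]] [0.542 0.272]
0.092 -2.38
0.086 2.35
0.091 0.83
0.091 -0.78
side [[0.608, 0.27], [0.546, 0.205], [0.479, 0.269], [0.541, 0.332]] [0.543 0.269]
0.09 -2.33
0.092 2.38
0.088 0.79
0.09 -0.75
time_s: 1.77
eef_pos: [0.3068, 0.4183, 0.4698]
eef_rot: [0.001, 0.151, 0.988, 0.001]
wrist_force: [0.6, 0.6, 0.3]
opening: 0.3
grasp_force: 0.0
time_s: 2.18
eef_pos: [0.4494, 0.2685, 0.4687]
eef_rot: [0.001, -0.05, 0.999, 0.0]
wrist_force: [0.6, 0.2, 0.4]
opening: 0.002
grasp_force: 0.0
```

The two cameras agree: hatch centre is about (0.542, 0.270) with 90 mm sides, and the lid yaw is about 0.80. That gives a lid centre of (0.540, 0.267) and a pad centre of about (0.492, 0.218). I'll move above the pad.

```bash
python3 -m pendant '[[[0,-15,-20,10,0,0,-0.12],[0,-30,-40,20,0,0,-0.24],[0,-37,-55,30,0,0,-0.36],[0,-37,-55,40,0,0,-0.48],[0,-37,-55,50,0,0,-0.6]]]'
python3 -m pendant '[[[0,0,0,10,0,0,-0.1],[0,0,0,20,0,0,-0.1],[0,0,0,20,0,0,-0.1]]]'
cat > st.py <<'E'
from h import *
T=T_wrist(); o=ctrl.get_obs()
tip=T[:3,3]+T[:3,2]*ctrl.tip_reach
c=np.array([.540,.267,.19]); a=.80; L=np.array([[np.cos(a),np.sin(a),0],[-np.sin(a),np.cos(a),0],[0,0,1]])
print('t',round(o['time_s'],2),'tip world',tip.round(4),'tip lid mm',(L@(tip-c)*1000).round(1),'F lid',(L@o['wrist_force']).round(2))
print('toolaxes in lid\n',(L@T[:3,:3]).round(3))
E
python3 st.py; python3 - <<'E'
from h import *
im=ctrl.camera('wrist'); cv2.imwrite('pics/w1.png',im[:,:,::-1])
E
```

```text
time_s: 2.6
eef_pos: [0.4905, 0.2176, 0.4179]
eef_rot: [-0.0, -0.342, 0.94, -0.0]
wrist_force: [-1.2, 0.8, 0.4]
opening: -0.001
grasp_force: 0.0
time_s: 2.85
eef_pos: [0.4891, 0.2187, 0.3962]
eef_rot: [-0.002, -0.386, 0.923, 0.0]
wrist_force: [-0.5, 0.4, -0.9]
opening: -0.001
grasp_force: 0.0
t 2.85 tip world [0.4885 0.2186 0.2228] tip lid mm [-70.6   3.2  32.8] F lid [-0.11  0.65 -0.88]
toolaxes in lid
 [[-1.     0.008 -0.003]
 [ 0.008  1.     0.002]
 [ 0.003  0.002 -1.   ]]
```

View pics/w1.png

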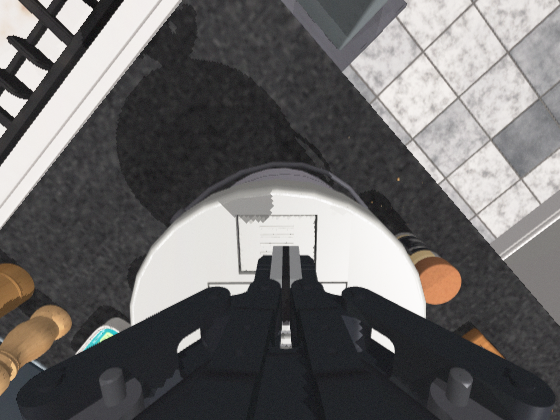

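The wrist view shows the pad opening at columns 238–316, rows 215–272, square to the image. The closed fingertips are at (286,250), slightly towards the hatch side.

```bash
cat >> st.py <<'E'
import sys
for k in range(1,len(sys.argv),2):
    print((L@(ray('wrist',float(sys.argv[k]),float(sys.argv[k+1]),.19)-c)*1000).round(1))
E
python3 st.py 238 215 316 214 238 272 208 284 346 284
```

```text
t 2.9 tip world [0.489  0.2187 0.2239] tip lid mm [-70.2   3.   33.9] F lid [ 0.4   0.95 -0.38]
toolaxes in lid
 [[-1.     0.008 -0.002]
 [ 0.008  1.     0.001]
 [ 0.002  0.001 -1.   ]]
[-85.8 -24.9   0. ]
[-86.1  24.4   0. ]
[-45.8 -27.    0. ]
[-36.9 -47.8   0. ]
[-36.2  46.    0. ]
```

```bash
python3 -m pendant '[[[0,-2,-3,15,0,0,0],[0,-2,-3,28,0,0,0],[0,-2,-3,31,0,0,0],[0,-2,-3,33,0,0,0],[0,-2,-3,34,0,0,0]]]'; python3 st.py
python3 -m pendant '[[[0,0,0,1,0,0,0],[0,0,0,2,0,0,0],[0,0,0,2.5,0,0,0],[0,0,0,2.5,0,0,0]]]';python3 st.py
```

```text
time_s: 3.32
eef_pos: [0.4934, 0.2184, 0.365]
eef_rot: [0.0, -0.387, 0.922, -0.0]
wrist_force: [0.1, -0.8, 0.2]
opening: 0.001
grasp_force: 0.0
t 3.32 tip world [0.4935 0.2184 0.1916] tip lid mm [-67.2  -0.5   1.6] F lid [-0.52 -0.59  0.21]
toolaxes in lid
 [[-1.     0.006  0.001]
 [ 0.006  1.    -0.   ]
 [-0.001 -0.    -1.   ]]
time_s: 3.65
eef_pos: [0.4933, 0.2182, 0.3623]
eef_rot: [0.0, -0.387, 0.922, -0.0]
wrist_force: [-0.8, 0.1, 0.0]
opening: 0.004
grasp_force: 0.0
t 3.65 tip world [0.4934 0.2183 0.1889] tip lid mm [-67.4  -0.5  -1.1] F lid [-0.42  0.65  0.04]
toolaxes in lid
 [[-1.     0.005  0.   ]
 [ 0.005  1.    -0.   ]
 [-0.    -0.    -1.   ]]
```

Tip is already below the lid top with no contact, so it's over the pad opening. Now press.

```bash
python3 -m pendant '[[[0,0,0,1,0,0,0],[0,0,0,2,0,0,0],[0,0,0,2,0,0,0]]]'; 
python3 -m pendant '[[[0,0,0,1,0,0,0],[0,0,0,2,0,0,0],[0,0,0,2,0,0,0]]]'; python3 st.py
```

```text
time_s: 3.9
eef_pos: [0.4934, 0.2182, 0.3602]
eef_rot: [0.0, -0.387, 0.922, -0.0]
wrist_force: [0.3, 0.6, 2.7]
opening: -0.003
grasp_force: 1.1
time_s: 4.15
eef_pos: [0.4934, 0.2183, 0.358]
eef_rot: [0.0, -0.387, 0.922, -0.0]
wrist_force: [-0.3, 0.7, 3.1]
opening: 0.003
grasp_force: 1.5
t 4.15 tip world [0.4935 0.2183 0.1846] tip lid mm [-67.3  -0.6  -5.4] F lid [0.29 0.73 3.09]
toolaxes in lid
 [[-1.     0.005  0.001]
 [ 0.005  1.    -0.   ]
 [-0.001 -0.    -1.   ]]
```

Pressed fully (3.1 N at −5.4 mm). Retract, start to tilt, and look.

```bash
python3 -m pendant '[[[0,0,0,0.8,0,0,0],[0,0,0,0.8,0,0,0],[0,0,0,-15,0,0,0],[0,0,0,-40,0,0,0],[0,10,0,-70,0,0,0]]]'
python3 -m pendant '[[[0,25,0,0,0,-0.12,0],[0,50,0,0,0,-0.24,0],[0,75,0,0,0,-0.36,0],[0,90,0,0,0,-0.48,0],[0,110,0,0,0,-0.6,0]]]'
python3 st.py; python3 - <<'E'
from h import *
im=ctrl.camera('wrist'); a=cv2.resize(im[:,:,::-1],(400,300)); im=ctrl.camera('side')[100:250,200:400,::-1]; cv2.imwrite('pics/w2.png',np.hstack([a,cv2.resize(im,(400,300))]))
E
```

```text
time_s: 4.57
eef_pos: [0.486, 0.2113, 0.4263]
eef_rot: [-0.002, -0.387, 0.922, 0.001]
wrist_force: [-0.4, 0.5, 0.1]
opening: -0.001
grasp_force: 0.0
time_s: 4.98
eef_pos: [0.4084, 0.1323, 0.4277]
eef_rot: [0.275, -0.37, 0.88, 0.115]
wrist_force: [-0.4, 0.4, 0.0]
opening: -0.001
grasp_force: 0.0
t 4.98 tip world [0.4777 0.2026 0.2851] tip lid mm [-89.6  -0.2  95.1] F lid [0.07 0.57 0.03]
toolaxes in lid
 [[-0.822  0.005  0.569]
 [ 0.003  1.    -0.004]
 [-0.569 -0.001 -0.822]]
```

View pics/w2.png

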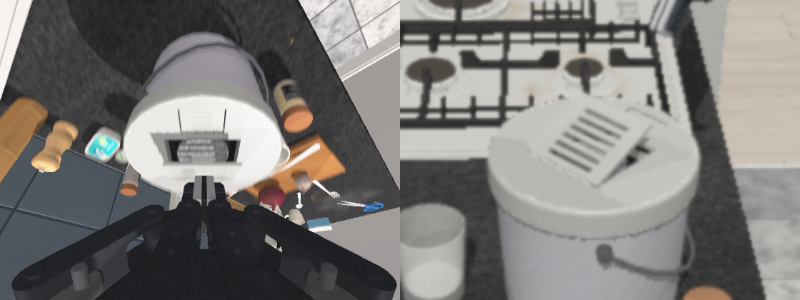

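The hatch has sprung ajar, with its filter opening visible. In the side crop the free-edge corners are at about (651,123) and (604,183). I'll estimate its angle from those.

```bash
python3 - <<'E'
from h import *
c=np.array([.542,.269,.19]);a=.8;X=np.array([np.cos(a),np.sin(a),0]);Y=np.array([-np.sin(a),np.cos(a),0])
m=cam('side')
for t in [0,.3,.4,.5,.6]:
    print(t,[proj('side',c+X*(.048-.088*np.cos(t))+Y*y+[0,0,.088*np.sin(t)],m).round(1) for y in (-.046,.046)], round(88*np.sin(t)),round(48-88*np.cos(t)))
E
```

```text
0 [array([292.8, 159.6]), array([327. , 176.1])] 0 -40
0.3 [array([291.6, 149.6]), array([326.4, 165.8])] 26 -36
0.4 [array([290.6, 146.6]), array([325.6, 162.8])] 34 -33
0.5 [array([289.4, 143.9]), array([324.5, 160.1])] 42 -29
0.6 [array([287.9, 141.6]), array([323.2, 157.7])] 50 -25
```

Hatch angle ≈ 0.45 (edge at lid x −31, z 38). Bring the tilted tip in front of and below the edge.

```bash
python3 -m pendant '[[[0,18,0,20,0,-0.09,0],[0,38,0,42,0,-0.18,0],[0,58,0,65,0,-0.27,0],[0,74,0,83,0,-0.345,0],[0,82,0,92,0,-0.345,0]]]'
python3 -m pendant '[[[0,0,0,0,0,0,0]]]'; python3 st.py
```

```text
time_s: 5.5
eef_pos: [0.3906, 0.1467, 0.3475]
eef_rot: [0.399, -0.335, 0.836, 0.17]
wrist_force: [-1.1, 0.5, 0.1]
opening: -0.001
grasp_force: 0.0
time_s: 5.58
eef_pos: [0.3912, 0.1465, 0.3488]
eef_rot: [0.4, -0.338, 0.835, 0.168]
wrist_force: [0.3, 0.4, 0.9]
opening: -0.002
grasp_force: 0.0
t 5.58 tip world [0.4874 0.242  0.2406] tip lid mm [-54.6  20.3  50.6] F lid [0.46 0.09 0.91]
toolaxes in lid
 [[-0.623  0.027  0.781]
 [ 0.025  1.    -0.014]
 [-0.781  0.011 -0.624]]
```

```bash
python3 -c "
from h import *
print(np.round(ctrl.get_obs()['q'],3))"
```

```text
[-0.169 -0.323  2.317  1.03   0.836 -3.115]
```

Joint 6 is at its range limit. The gripper is symmetric, so I'll back off and turn it half round about its own axis.

```bash
python3 -m pendant '[[[0,0,0,-15,0,0,0.1],[0,0,0,-30,0,0,0.22],[0,0,0,-40,0,0,0.34],[0,0,0,-40,0,0,0.46],[0,0,0,-40,0,0,0.58]]]' | head -3
python3 -m pendant '[[[0,0,0,0,0,0,0.12],[0,0,0,0,0,0,0.24],[0,0,0,0,0,0,0.36],[0,0,0,0,0,0,0.48],[0,0,0,0,0,0,0.6]]]' | head -1
python3 st.py;python3 -c "
from h import *
print(np.round(ctrl.get_obs()['q'],3))"
```

```text
time_s: 6.0
eef_pos: [0.3699, 0.1232, 0.3763]
eef_rot: [0.337, -0.082, 0.897, 0.275]
time_s: 6.42
t 6.42 tip world [0.4667 0.2187 0.2677] tip lid mm [-85.7  19.   77.7] F lid [-0.14 -0.05  0.1 ]
toolaxes in lid
 [[-0.207  0.587  0.782]
 [ 0.935  0.354 -0.018]
 [-0.287  0.728 -0.623]]
[-0.265 -0.465  2.347  0.961  0.969 -1.875]
```

```bash
for i in 1; do python3 -m pendant '[[[0,0,0,0,0,0,0.12],[0,0,0,0,0,0,0.24],[0,0,0,0,0,0,0.36],[0,0,0,0,0,0,0.48],[0,0,0,0,0,0,0.6]]]' | head -1
python3 -m pendant '[[[0,0,0,0,0,0,0.12],[0,0,0,0,0,0,0.24],[0,0,0,0,0,0,0.36],[0,0,0,0,0,0,0.48],[0,0,0,0,0,0,0.6]]]' | head -1
python3 -m pendant '[[[0,0,0,0,0,0,0.12],[0,0,0,0,0,0,0.24],[0,0,0,0,0,0,0.36],[0,0,0,0,0,0,0.48],[0,0,0,0,0,0,0.6]]]' | head -1
python3 -m pendant '[[[0,0,0,0,0,0,0.12],[0,0,0,0,0,0,0.12]]]' | head -1; done
python3 st.py;python3 -c "
from h import *
print(np.round(ctrl.get_obs()['q'],3))"
```

```text
time_s: 6.83
time_s: 7.25
time_s: 7.67
time_s: 7.83
t 7.83 tip world [0.4666 0.2188 0.2677] tip lid mm [-85.7  19.   77.7] F lid [ 0.33 -0.56 -1.37]
toolaxes in lid
 [[ 0.622 -0.005  0.783]
 [ 0.014 -1.    -0.018]
 [ 0.783  0.022 -0.622]]
[-0.265 -0.465  2.347  0.962  0.969  0.043]
```

```bash
python3 -m pendant '[[[0,-10,4,14,0,0,0],[0,-20,9,28,0,0,0],[0,-30,14,42,0,0,0],[0,-38,17,56,0,0,0],[0,-38,17,56,0,0,0]]]'
python3 st.py;python3 - <<'E'
from h import *
print(np.round(ctrl.get_obs()['q'],3))
im=ctrl.camera('side')[100:250,200:400,::-1];b=ctrl.camera('scene')[100:250,220:420,::-1]; cv2.imwrite('pics/w3.png',np.hstack([cv2.resize(b,(400,300)),cv2.resize(im,(400,300))]))
E
```

```text
time_s: 8.25
eef_pos: [0.3969, 0.1253, 0.3082]
eef_rot: [-0.159, 0.828, 0.355, 0.403]
wrist_force: [-0.9, -0.2, 0.3]
opening: -0.001
grasp_force: 0.0
t 8.25 tip world [0.4931 0.2207 0.2   ] tip lid mm [-65.9   1.4  10. ] F lid [-0.77  0.5   0.34]
toolaxes in lid
 [[ 0.624 -0.001  0.781]
 [ 0.017 -1.    -0.015]
 [ 0.781  0.023 -0.624]]
[-0.236 -0.224  2.344  1.126  0.827 -0.204]
```

View pics/w3.png

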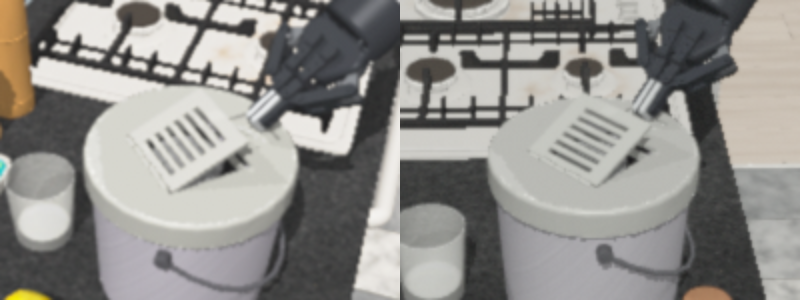

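The hatch is ajar and the tilted fingertips are just in front of its free edge (≈(262,112) in the left crop), low over the pad. Now slip them underneath.

```bash
python3 -m pendant '[[[0,9,0,4,0,0,0],[0,15,0,12,0,0,0],[0,22,0,20,0,0,0],[0,29,0,28,0,0,0],[0,32,0,32,0,0,0]]]'
python3 st.py
python3 -m pendant '[[[0,6,0,-1,0,0,0],[0,12,0,-2,0,0,0],[0,18,0,-3,0,0,0],[0,24,0,-3,0,0,0],[0,24,0,-3,0,0,0]]]'
python3 st.py
```

```text
time_s: 8.77
eef_pos: [0.429, 0.1579, 0.3176]
eef_rot: [-0.158, 0.827, 0.354, 0.407]
wrist_force: [-7.8, -8.3, 4.9]
opening: 0.002
grasp_force: 6.0
t 8.77 tip world [0.5263 0.2531 0.2102] tip lid mm [-19.5   0.2  20.2] F lid [-11.35  -0.22   4.9 ]
toolaxes in lid
 [[ 0.62  -0.004  0.785]
 [ 0.019 -1.    -0.02 ]
 [ 0.785  0.027 -0.619]]
time_s: 9.18
eef_pos: [0.4376, 0.1669, 0.3396]
eef_rot: [-0.158, 0.827, 0.354, 0.408]
wrist_force: [-6.8, -7.5, 7.5]
opening: -0.004
grasp_force: 6.6
t 9.18 tip world [0.5351 0.2622 0.2325] tip lid mm [-6.8  0.1 42.5] F lid [-10.13  -0.4    7.53]
toolaxes in lid
 [[ 0.618 -0.005  0.786]
 [ 0.019 -1.    -0.021]
 [ 0.786  0.028 -0.618]]
```

```bash
python3 - <<'E'
from h import *
im=ctrl.camera('side')[100:250,200:400,::-1];b=ctrl.camera('scene')[100:250,220:420,::-1]; cv2.imwrite('pics/w4.png',np.hstack([cv2.resize(b,(400,300)),cv2.resize(im,(400,300))]))
E
python3 st.py
```

```text
t 9.28 tip world [0.5348 0.2621 0.2322] tip lid mm [-7.1  0.3 42.2] F lid [-10.98  -0.81   8.36]
toolaxes in lid
 [[ 0.618 -0.005  0.786]
 [ 0.019 -1.    -0.021]
 [ 0.786  0.028 -0.618]]
```

View pics/w4.png

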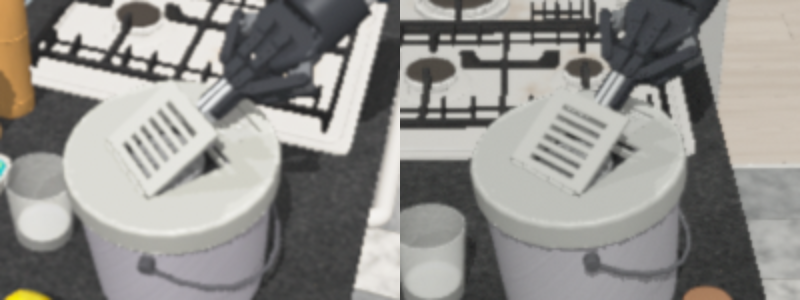

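The caddy has slid: the bail pivot went from (165,260) to (147,264) in the left crop and from (603,254) to (591,262) in the right. I need to measure that slide before going on.

```bash
cat > fit.py <<'E'
from h import *
from scipy.optimize import least_squares
ms,md=cam('scene'),cam('side')
def px(n,u,v): return np.array([220+u/2,100+v/2]) if n=='scene' else np.array([200+(u-400)/2,100+v/2])
def tri(a,b): return least_squares(lambda P:np.r_[proj('scene',P,ms)-px('scene',*a),proj('side',P,md)-px('side',*b)],[.55,.3,.15]).x
def fit(L,Rr):
    def f(p):
        x,y,a,t=p;X=np.array([np.cos(a),np.sin(a),0]);Y=np.array([-np.sin(a),np.cos(a),0]);c=np.array([x,y,.19]);r=[]
        pts=[c+X*.048+Y*-.046,c+X*.048+Y*.046]  # hinge corners
        e=c+X*(.048-.088*np.cos(t))+[0,0,.088*np.sin(t)]; pts+=[e-Y*.046,e+Y*.046]
        for P,a1,b1 in zip(pts,L,Rr):
            if a1 is not None:r+=list(proj('scene',P,ms)-px('scene',*a1))
            if b1 is not None:r+=list(proj('side',P,md)-px('side',*b1))
        return np.array(r)
    s=least_squares(f,[.54,.267,.8,.4]); return s.x.round(3), np.abs(s.fun).max().round(1)
E
python3 - <<'E'
from fit import *
P0,P1=tri((165,260),(603,254)),tri((147,264),(591,262)); print('pivot',P0.round(3),P1.round(3),(P1-P0).round(3))
# template shift of lower bucket band between frames
a,b=cv2.imread('pics/w3.png'),cv2.imread('pics/w4.png')
for n,(x,y,w,h) in {'scene':(120,235,120,55),'side':(560,235,110,55)}.items():
    r=cv2.matchTemplate(b,a[y:y+h,x:x+w],cv2.TM_CCOEFF_NORMED); _,s,_,l=cv2.minMaxLoc(r); print(n,s,l[0]-x,l[1]-y)
# order: hinge y-, hinge y+, edge y-, edge y+  
print('before',fit([(132,130),(172,190),(208,95),(250,148)],[(531,150),(598,184),(588,97),(652,125)]))
print('after',fit([(107,140),(152,194),(177,87),(222,140)],[(514,160),(578,192),(566,92),(626,130)]))
E
```

```text
pivot [0.534 0.368 0.135] [0.547 0.382 0.139] [0.013 0.014 0.003]
scene 0.852209746837616 -16 3
side 0.8413851857185364 -13 5
before (array([0.539, 0.264, 0.771, 0.284]), np.float64(2.8))
after (array([0.558, 0.279, 0.795, 0.481]), np.float64(3.7))
```

The caddy slid about 19 mm because the tip end butted on the edge (the hatch was only at about 0.28). Before continuing, I'll retreat, drop in front of the edge and re-measure.

```bash
sed -i 's/c=np.array(\[.540,.267,.19\])/c=np.array([.553,.281,.19])/' st.py
python3 -m pendant '[[[0,0,0,-15,0,0,0],[0,0,0,-32,0,0,0],[0,-21,0,-36,0,0,0],[0,-40,0,-20,0,0,0],[0,-45,0,-15,0,0,0]]]'
python3 -m pendant '[[[0,0,0,0,0,0,0]]]'|head -1
python3 st.py
python3 - <<'E'
from h import *
im=ctrl.camera('side')[120:220,220:370,::-1];b=ctrl.camera('scene')[120:220,240:390,::-1]; cv2.imwrite('pics/w5.png',np.hstack([cv2.resize(b,(400,267),interpolation=2),cv2.resize(im,(400,267),interpolation=2)]))
E
```

```text
time_s: 9.7
eef_pos: [0.4084, 0.1378, 0.31]
eef_rot: [-0.158, 0.828, 0.354, 0.406]
wrist_force: [-0.2, 0.7, -0.4]
opening: 0.0
grasp_force: 0.0
time_s: 9.78
t 9.78 tip world [0.5055 0.2334 0.2023] tip lid mm [-67.2   0.9  12.3] F lid [-0.4  -0.12 -0.76]
toolaxes in lid
 [[ 0.621 -0.004  0.783]
 [ 0.015 -1.    -0.018]
 [ 0.783  0.023 -0.621]]
```

View pics/w5.png

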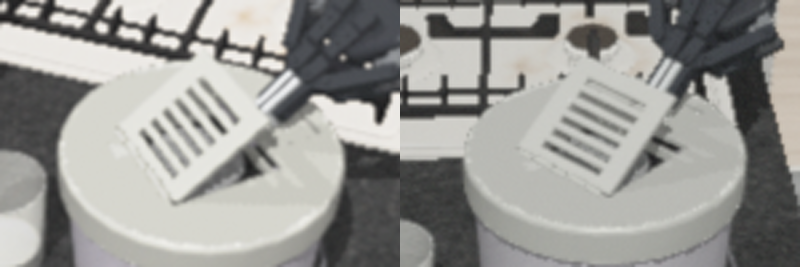

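The caddy is standing and the hatch is open wider. Its free-edge corners are at about (196,60) and (270,128) on the left, and (578,58) and (672,97) on the right. The hinge corners are at (120,130), (178,203) and (520,148), (610,193).

```bash
python3 - <<'E'
import fit
from fit import *
k=400/150
fit.px=lambda n,u,v: np.array([240+u/k,120+v/k]) if n=='scene' else np.array([220+(u-400)/k,120+v/k])
print(fit.fit([(120,130),(178,203),(196,60),(270,128)],[(520,148),(610,193),(578,58),(672,97)]))
# lid extents: left/right-most pixels of lid rim as predicted for centre guess
for c in [(.540,.267),(.553,.281),(.558,.285)]:
    t=np.linspace(0,6.28,200); 
    for n,m,x0 in (('scene',ms,240),('side',md,220)):
        U=np.array([proj(n,[c[0]+.107*np.cos(a),c[1]+.107*np.sin(a),.19],m) for a in t]); print(c,n,((U.min(0)-[x0,120])*k).round(),((U.max(0)-[x0,120])*k).round())
E
```

```text
Traceback (most recent call last):
AttributeError: 'function' object has no attribute 'fit'
```

```bash
sed -i 's/def fit(/def dofit(/' fit.py; python3 - <<'E'
import fit as F
from h import *
k=400/150
F.px=lambda n,u,v: np.array([240+u/k,120+v/k]) if n=='scene' else np.array([220+(u-400)/k,120+v/k])
print(F.dofit([(120,130),(178,203),(196,60),(270,128)],[(520,148),(610,193),(578,58),(672,97)]))
t=np.linspace(0,6.28,200)
for c in [(.540,.267),(.553,.281),(.558,.285)]:
    for n,m,x0 in (('scene',F.ms,240),('side',F.md,220)):
        U=np.array([proj(n,[c[0]+.107*np.cos(a),c[1]+.107*np.sin(a),.19],m) for a in t]); print(c,n,((U.min(0)-[x0,120])*k).round(),((U.max(0)-[x0,120])*k).round())
E
```

```text
(array([0.542, 0.268, 0.85 , 0.542]), np.float64(3.6))
(0.54, 0.267) scene [59. 56.] [349. 249.]
(0.54, 0.267) side [64. 74.] [350. 232.]
(0.553, 0.281) scene [35. 63.] [327. 258.]
(0.553, 0.281) side [46. 83.] [335. 244.]
(0.558, 0.285) scene [27. 64.] [319. 260.]
(0.558, 0.285) side [39. 86.] [328. 248.]
```

The rim limits match the original centre again. So the caddy had been *rocked* by the push, not slid, and it's back in place with the hatch at about 0.54. From here I'll keep horizontal force small: slip well under, then lift.

```bash
sed -i 's/c=np.array(\[.553,.281,.19\])/c=np.array([.540,.267,.19])/' st.py
python3 st.py
python3 -m pendant '[[[0,5,0,6,0,0,0],[0,10,0,12,0,0,0],[0,15,0,19,0,0,0],[0,20,0,26,0,0,0],[0,20,0,26,0,0,0]]]'
python3 st.py
```

```text
t 9.88 tip world [0.5065 0.2335 0.204 ] tip lid mm [-47.4   0.7  14. ] F lid [ 0.09  0.39 -0.99]
toolaxes in lid
 [[ 0.62  -0.004  0.785]
 [ 0.016 -1.    -0.018]
 [ 0.784  0.024 -0.62 ]]
time_s: 10.3
eef_pos: [0.4329, 0.1624, 0.3099]
eef_rot: [-0.159, 0.828, 0.354, 0.406]
wrist_force: [-0.5, 0.7, 0.3]
opening: 0.002
grasp_force: 0.0
t 10.3 tip world [0.5298 0.2579 0.2024] tip lid mm [-13.6   1.   12.4] F lid [0.13 0.85 0.32]
toolaxes in lid
 [[ 0.621 -0.004  0.784]
 [ 0.016 -1.    -0.017]
 [ 0.784  0.023 -0.62 ]]
```

Under the hatch without contact. Now lift along the arc.

```bash
python3 -m pendant '[[[0,6,0,-2,0,0,0],[0,12,0,-2,0,0,0],[0,18,0,-2,0,0,0],[0,23,0,-2,0,0,0],[0,27,0,-1,0,0,0]]]'
python3 st.py|head -1
```

```text
time_s: 10.72
eef_pos: [0.443, 0.1733, 0.3319]
eef_rot: [-0.159, 0.828, 0.353, 0.406]
wrist_force: [-0.9, -0.3, -0.6]
opening: -0.0
grasp_force: 0.2
t 10.72 tip world [0.54   0.2687 0.2243] tip lid mm [ 1.2  1.2 34.3] F lid [-0.87  0.44 -0.61]
```

```bash
python3 -m pendant '[[[0,5,0,1,0,0,0],[0,10,0,3,0,0,0],[0,16,0,5,0,0,0],[0,22,0,8,0,0,0],[0,26,0,12,0,0,0]]]'
python3 st.py|head -1
```

```text
time_s: 11.13
eef_pos: [0.461, 0.1919, 0.3449]
eef_rot: [-0.159, 0.828, 0.353, 0.406]
wrist_force: [-2.2, -1.3, 1.3]
opening: 0.0
grasp_force: 0.8
t 11.13 tip world [0.558  0.2873 0.2373] tip lid mm [27.1  1.2 47.3] F lid [-2.51  0.7   1.28]
```

```bash
python3 -m pendant '[[[0,4,0,4,0,0,0],[0,8,0,8,0,0,0],[0,12,0,12,0,0,0],[0,15,0,15,0,0,0],[0,17,0,17,0,0,0]]]'
python3 st.py|head -1
python3 - <<'E'
from h import *
im=ctrl.camera('side')[100:250,200:400,::-1];b=ctrl.camera('scene')[100:250,220:420,::-1]; cv2.imwrite('pics/w6.png',np.hstack([cv2.resize(b,(400,300)),cv2.resize(im,(400,300))]))
E
```

```text
time_s: 11.55
eef_pos: [0.4772, 0.2089, 0.3465]
eef_rot: [-0.159, 0.828, 0.353, 0.405]
wrist_force: [-0.3, -0.7, -1.0]
opening: 0.002
grasp_force: 0.8
t 11.55 tip world [0.574  0.3043 0.2387] tip lid mm [50.4  1.6 48.7] F lid [-0.72 -0.32 -1.01]
```

View pics/w6.png

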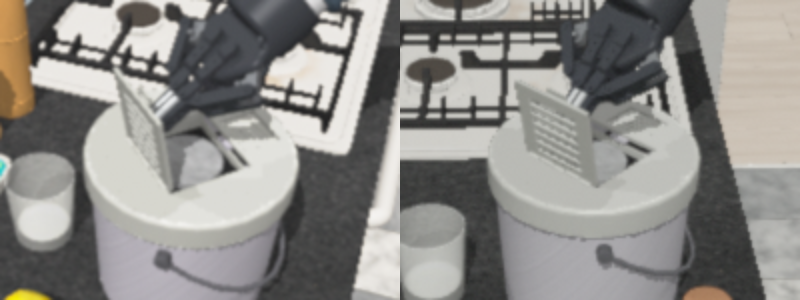

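The hatch stands past upright with the fingers behind it, and the caddy hasn't moved (pivot at (165,260) as before). A small extra push, then retreat.

```bash
python3 -m pendant '[[[0,1,0,2,0,0,0],[0,2,0,3,0,0,0],[0,2,0,3,0,0,0]]]'; python3 st.py|head -1
python3 -m pendant '[[[0,0,0,-10,0,0,0],[0,0,0,-35,0,0,0],[0,0,0,-70,0,0,0],[0,0,0,-105,0,0,0],[0,0,0,-120,0,0,0]]]'
python3 -m pendant '[[[0,0,0,0,0,0,0],[0,0,0,0,0,0,0],[0,0,0,0,0,0,0],[0,0,0,0,0,0,0],[0,0,0,0,0,0,0]]]'
python3 st.py|head -1
python3 - <<'E'
from h import *
im=ctrl.camera('side')[100:250,200:400,::-1];b=ctrl.camera('scene')[100:250,220:420,::-1]; cv2.imwrite('pics/w7.png',np.hstack([cv2.resize(b,(400,300)),cv2.resize(im,(400,300))]))
E
```

```text
time_s: 11.9
eef_pos: [0.4795, 0.2113, 0.3465]
eef_rot: [-0.159, 0.828, 0.353, 0.405]
wrist_force: [-0.9, 0.0, -0.1]
opening: 0.002
grasp_force: 0.2
t 11.9 tip world [0.5763 0.3066 0.2388] tip lid mm [53.7  1.5 48.8] F lid [-0.64  0.69 -0.15]
time_s: 12.32
eef_pos: [0.4114, 0.1443, 0.4236]
eef_rot: [-0.158, 0.828, 0.353, 0.406]
wrist_force: [1.1, -0.4, 0.2]
opening: -0.001
grasp_force: 0.0
time_s: 12.73
eef_pos: [0.4126, 0.1456, 0.4201]
eef_rot: [-0.16, 0.828, 0.353, 0.404]
wrist_force: [-0.1, 0.3, -0.3]
opening: -0.006
grasp_force: 0.0
t 12.73 tip world [0.5092 0.2411 0.3123] tip lid mm [-40.1   4.  122.3] F lid [ 0.19  0.28 -0.33]
```

View pics/w7.png

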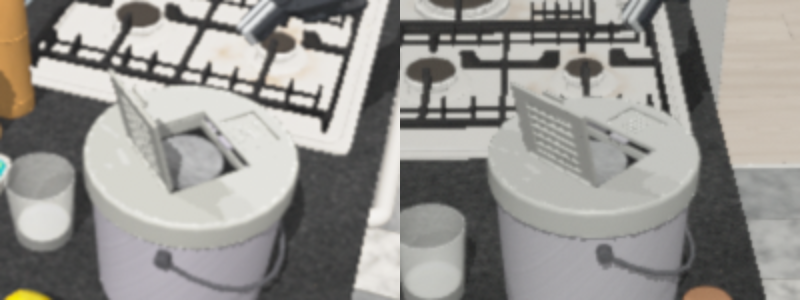

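The hatch stays open on its own, the pad is flush again and the fingers are clear. The edge's top corner is at about (112,73) in the left crop and (514,84) in the right. One last check of the angle.

```bash
python3 - <<'E'
from fit import *
a=.8;c=np.array([.541,.267,.19]);X=np.array([np.cos(a),np.sin(a),0]);Y=np.array([-np.sin(a),np.cos(a),0])
for t in (1.4,1.5,1.6,1.7,1.8,1.9):
    e=c+X*(.048-.088*np.cos(t))+[0,0,.088*np.sin(t)]
    print(t,[((proj('scene',e+Y*s,ms)-[220,100])*2).round().tolist() for s in (-.046,.046)],[((proj('side',e+Y*s,md)-[200,100])*2+[400,0]).round().tolist() for s in (-.046,.046)])
E
```

```text
1.4 [[143.0, 58.0], [190.0, 115.0]] [[536.0, 71.0], [609.0, 104.0]]
1.5 [[134.0, 60.0], [182.0, 116.0]] [[530.0, 73.0], [603.0, 107.0]]
1.6 [[126.0, 62.0], [173.0, 119.0]] [[524.0, 76.0], [596.0, 110.0]]
1.7 [[117.0, 65.0], [164.0, 122.0]] [[517.0, 80.0], [590.0, 115.0]]
1.8 [[109.0, 69.0], [155.0, 127.0]] [[511.0, 85.0], [583.0, 120.0]]
1.9 [[100.0, 73.0], [146.0, 132.0]] [[504.0, 90.0], [577.0, 126.0]]
```

Both views give an angle of about 1.77 rad, so I'm handing in.

```bash
python3 -c "
from bench import ctrl
print(ctrl.hand_in())"
```

```text
the job is handed in; nothing more can be done
None
```

I pressed the release pad and opened the filter hatch to about 1.77 rad, measured from the cameras. The pad is back out and the caddy is where it started, though my first push rocked it briefly. The job is handed in; no verdict came back.

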